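Check valve from drain block to pump head

ROBOT

A 6-joint arm with a two-finger parallel gripper is mounted at the origin on a cart in front of the work surface, level with it; the furniture and walls round the work are solid. World frame = base frame: x ahead of the robot, y to its left, z up, the work surface at z = 0. Lengths are in mm, angles in rad, forces in N, time in s.
With the tool pointing down it reaches from about 400 to 925 mm from the base axis. Payload 12.5 kg.
Tool frame: the origin (TCP) lies on the centre line of the jaws, within the pads' length; the fingertips stand 11 mm ahead of it and the grasp point (between the pads) lies 8 mm behind it; z points along the fingers, y is the line along which they close (so a half turn about z gives the same grasp; the last joint's range is limited). The gripper opens to 95 mm and grips with 3 to 60 N. Pads are 20 mm wide; open, the fingers measure 119 mm over their backs; the gripper's body (75 mm by 180 mm) begins 59 mm behind the grasp point.
Start: joints at [1.027, 0.491, 1.559, -0, 1.092, -0.106], TCP at [264.953, 566.079, 225.661] pointing down, gripper open.
Joint ranges: [-3.1, 3.1], [-0.84, 2.19], [0.05, 2.79], [-1.13, 4.28], [0.06, 2.93], [-2.69, 2.69]. Speed limits (rad/s): [2.22, 2.22, 2.79, 3.14, 3.14, 3.14].

INTERFACE

Orientations are given as [roll, pitch, yaw] about the fixed x, y, z axes, in that order (R = Rz(yaw) Ry(pitch) Rx(roll)).
In Python, from cell import arm gives the robot as it stands.
- The arm moves only by the tool send_rows, never from a script. Its argument "targets" is one flat list of numbers, 7 for each row, row after row: the shift along the world's x, y, z scaled (see below), then the turn, a rotation vector about the world's x, y, z scaled (see below), then the opening, from 0 (shut) to 1 (fully open). A call has 1 to 10 rows; each row is the pose to reach, as a shift and turn from the pose commanded when the call began; what a row does not reach only later rows make up. The controller multiplies each number of a shift by 25 cm and each number of a turn by 120 degrees. A row lasts 1/12 s, in which the tool goes at most 41.7 mm and 7.16 degrees, less where a joint would pass 70% of its speed; a pose out of reach is approached as far as the arm can. A call with a number of a shift or a turn outside -1 to 1 is refused whole. A call with a gripper value outside its range is refused whole. The fingers move at their own pace and stop on an object; the grip force is fixed at half the most. Time passes only in rows, so rows that repeat a pose let the fingers close. It gives the time, the measured TCP pose, the force, the opening and the grip force at its end, in the units of the state.
- arm.state(): the state, without advancing time (a new reading comes with each control period).
- arm.camera(name): name is "side" or "top"; returns (picture, depth): 400x640x3 uint8, red, green, blue; 400x640 float32, mm along the optical axis (not along the pixel's ray), 0 where there is no reading.
- arm.camera_model(name): a dict with "intrinsics" (3x3 intrinsics, pixels), "dist_coeffs" ([k1, k2, p1, p2, k3] as OpenCV has them; the pictures are not rectified), "T" (4x4, takes a point from camera to world coordinates). Camera axes: x right, y down, z forward; pixel columns grow to the right and rows downward; lengths in mm; the calibration is good to about 2 mm. A picture is of the moment at which its call begins. camera_model takes no time and is no camera call.
- arm.hand_in(): hands the job in; it is judged then, once.
The state is a dict: "time": time; "qpos": joint angles; "joint_vel": joint speeds; "joint_efforts": joint torques, N m; "eef_pos": TCP position; "orientation": TCP orientation; "force": force on the tool from outside, world axes, zero at the start; "moment": the same for the moment, N m; "finger_gap": opening from 0.0 (shut) to 1.0 (fully open); "grasp_force": force on a finger pad.
Only numpy, scipy, OpenCV 4.12 (cv2) and the standard library are available. Lean on these libraries where they do the work, as an engineer would, in place of code of your own. Each camera call takes 0.05 s, during which the arm holds its last target. There are 200 camera calls.

TASK

Take the spring tongs from their stand, reach with them into the deep pocket of the white drain block that holds the red-topped check valve, squeeze the tongs shut on it and draw it out; leave the black plug in its pocket, and let nothing but the tongs handle the valve. Push the valve down the port of the steel pump head until it is fully home on its seat, and settle it there with a steady push of about 15 N for half a second (20 N would spoil the seat). Then draw the tongs out, stand them back in the well of their blue stand and let go.

Things in the scene. Friction and masses are not known exactly. Their poses are not given: they have to be found in the camera images.
- tongs: Parallel-action spring tongs, upright in their stand, 121 mm tall, 70 g. Origin: midway between the tips, at tip level; z up, y the line on which the legs close. Each tip is a fork of two upright prongs, 3 mm thick, 30 mm long, centres 6 mm apart along x. A push rod, 7 mm at its white foot, ends midway between the legs, 8 mm above the tips: it bears on the top of a gripped cartridge.
- tongs_grip (a point): Middle between the tongs' two green grip plates, 95 mm above the tips. Each plate is 22 mm wide (x) and 36 mm tall; one finger on each, from above. Over the plates: 36 mm relaxed, 30 mm half squeezed, 24 mm shut on a cartridge, 21 mm at most. Springs push each plate out with 4, 6 and 8 N there; the rest of the grip pinches the cartridge (30 to 40 N of grip is ample).
- tongs_leg_l (a joint): How far (m) the +y leg is squeezed in: 0 relaxed, 0.003 half squeezed, 0.006 shut on a cartridge, 0.0075 at most; the other leg does the same. Relaxed, the tips reach 13.3 mm to either side along y, too wide for the 26 mm bores; half squeezed 10.3 mm, with about 14 mm free between the forks; shut on a cartridge 7.3 mm.
- tongs_stand: Blue fixed stand, 36 x 60 mm, 50 mm tall, on a black foot 46 x 70 mm. Origin: middle of its underside, z up, y along its length. The tongs stand in its well on their tips, their y along the stand's y (either way round), their origin 10 mm above the stand's origin.
- stand_well (a point): Middle of the mouth of the well in the top of the blue stand; the well is 13 mm (x) by 36 mm (y) and 40 mm deep.
- drain_block: White plastic block, fixed, 52 x 84 mm, 60 mm tall, with two deep round pockets. Origin: middle of its underside, z up, y along its length. Pocket axes at y = -22 and +22 mm, x = 0.
- pocket_a (a point): Middle of the mouth of the pocket at y = -22 mm of the drain block. Pocket: upright round bore, 26 mm in diameter, 40 mm deep; in its floor a nest 11.5 mm in diameter, 10 mm deep, where a cartridge stands upright, its upper 12 mm above the bore floor. Spring balls in the nest hold it with some 3 to 6 N against a pull.
- pocket_b (a point): Middle of the mouth of the other pocket, at y = +22 mm of the drain block; the same as pocket_a.
- pump_head: Steel pump head, fixed: block 56 x 56 mm, 60 mm tall, on a plate, with a round flange in front (-x) and a brass fitting at +y. Origin: middle of its underside, z up. The valve port stands in its middle. Its hard seat, unseen, lies 7.5 to 13 mm above the origin, depending on the washers under it: it has to be felt. The balls press the valve from the sides with about 8 N in all.
- port_mouth (a point): Middle of the mouth of the valve port: upright bore, 26 mm in diameter, 40 mm deep; in its floor a nest 12.2 mm in diameter, bevelled 1.5 mm. Spring balls at the nest's mouth resist the valve's tapered foot with 2 to 10 N over the first 6 mm, more off-centre (it may catch: work it round a little), then 1 to 6 N until the foot meets the seat.
- valve: Check-valve cartridge: steel cylinder, 10 mm in diameter, 22 mm tall, red top, 15 g; upright in one of the drain block's two pockets. Origin: middle of its foot, z up along it. The lowest 4.5 mm taper to 6.4 mm. In its nest the origin is 10 mm above the drain block's origin. Lower the tongs until the push rod rests on its top, then squeeze: the tips are then 14 mm above its foot.
- blank: Black blanking plug, same size and shape as the valve, in the other pocket of the drain block. It stays there.
Not all that is in view belongs to the job. Leave any yellow look-alike of the tongs alone.

How it is judged:
By the outcome, as a careful person would: the job done as asked, in the order asked, and still so for the second after the job is handed in, with the robot touching nothing.
It also fails if it takes over 67 s, if anything falls off the work surface, if the arm or the gripper's body presses on something with over 40 N, if the wrist force passes 120 N, or if a joint passes its speed limit or range.

## Working session

There is one attempt and no reset: what is moved stays moved. The work goes in short steps, Python scripts to look and compute and a tool call to move; the robot and the scene stay as the last step left them, time stands still between calls to the robot, and variables do not carry over. Pictures are saved under pics/ and viewed, at most 10 in all, crops included, and the job is handed in when it is done.

Besides the shell and the picture viewer there is one more tool, called after ">>>" as name(argument=value, ...) on one line, values as JSON. send_rows: Moves the arm, as the interface text tells. Shifts and turns lie within -1 to 1; 1 stands for 25 cm of shift or 120 degrees of turn. Its arguments: {"type":"object","properties":{"targets":{"type":"array"}},"required":["targets"]}

```bash
mkdir -p pics; ls
python3 - <<'E'
from cell import arm
import cv2, numpy as np
for n in ("top","side"):
    p,d=arm.camera(n); cv2.imwrite(f"pics/{n}0.png",p[:,:,::-1]); np.save(f"{n}0.npy",d)
    m=arm.camera_model(n); print(n,np.round(m["intrinsics"],1).tolist(),m["dist_coeffs"],np.round(m["T"],3).tolist())
print(arm.state())
E
```

```text
pics
top [[498.5, 0.0, 318.8], [0.0, 498.5, 201.2], [0.0, 0.0, 1.0]] [0.01632662 0.         0.         0.         0.        ] [[0.015, -0.993, 0.12, 477.065], [-1.0, -0.016, -0.002, -279.757], [0.004, -0.12, -0.993, 984.409], [0.0, 0.0, 0.0, 1.0]]
side [[415.6, 0.0, 315.5], [0.0, 415.6, 192.1], [0.0, 0.0, 1.0]] [-0.08335206  0.          0.          0.          0.        ] [[-0.884, -0.172, 0.436, 215.563], [-0.468, 0.334, -0.818, 412.907], [-0.005, -0.927, -0.376, 413.834], [0.0, 0.0, 0.0, 1.0]]
{'time': 0.1, 'qpos': array([ 1.02742113e+00,  4.91443670e-01,  1.55938056e+00,  1.33326984e-05,
        1.09166524e+00, -1.05611044e-01]), 'joint_vel': array([-0.0021403 , -0.00308888, -0.00345334,  0.00021946, -0.00215045,
        0.00097378]), 'joint_efforts': array([ 2.68478165e-03, -6.13623333e+01, -2.58608061e+01,  6.94246986e-02,
        4.69306705e-02, -8.04336241e-05]), 'eef_pos': array([264.83009235, 565.90610906, 225.15746041]), 'orientation': array([-3.14070208e+00, -1.06297493e-04,  2.70382230e+00]), 'force': array([-0.35584298, -0.30652138, -0.64539554]), 'moment': array([ 0.011339  , -0.02509037, -0.00365888]), 'grasp_force': 0.0, 'finger_gap': 0.9979250144196953}
```

View pics/top0.png

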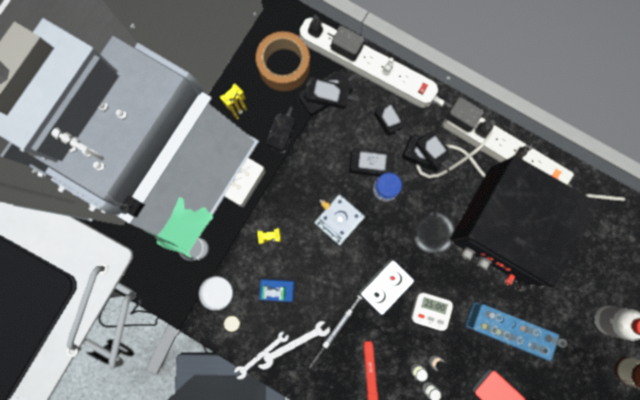

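View pics/side0.png

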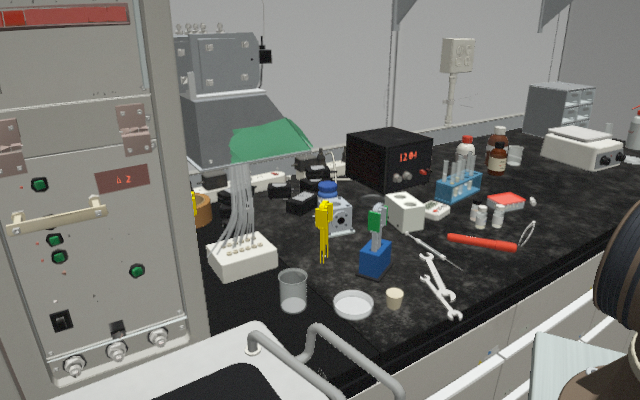

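The top view shows the blue stand with the green tongs at (276,290), the white block at (388,287) and the pump head at (340,219); the yellow decoy is at (268,236). The side view shows the stand at (376,255), the block at (405,210) and the pump head at (340,215). I'll enlarge both.

Run:
```python
import cv2
a=cv2.imread("pics/top0.png")[185:325,245:425]; cv2.imwrite("pics/top0c.png",cv2.resize(a,None,fx=4.2,fy=4.2,interpolation=cv2.INTER_CUBIC))
b=cv2.imread("pics/side0.png")[175:285,305:445]; cv2.imwrite("pics/side0c.png",cv2.resize(b,None,fx=5,fy=5,interpolation=cv2.INTER_CUBIC))
```

```text
(no output)
```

View pics/top0c.png

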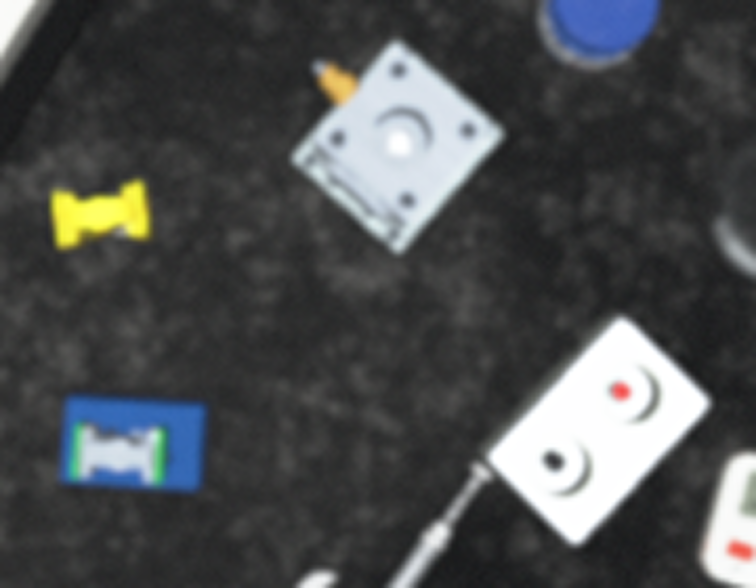

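View pics/side0c.png

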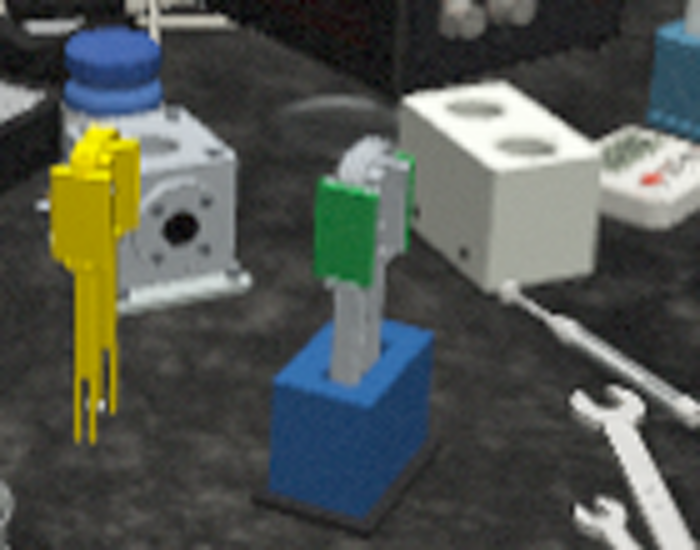

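The top crop (scale 4.2, offset 245,185) shows the red valve at (621,391) in one pocket, the black plug at (554,461) in the other, and the port centre near (400,138). The stand corners are (67,395), (206,405), (197,490) and (60,482), and the tongs plates are at (78,455) and (160,455). The side crop (scale 5, offset 305,175) shows the bore mouths at (476,108) and (526,147), and the stand top corners at (433,335), (367,403) and (275,378).

```bash
cat > h.py <<'E'
from cell import arm
import numpy as np, cv2
def M(n):
    m=arm.camera_model(n); return np.array(m["intrinsics"]),np.array(m["dist_coeffs"],float),np.array(m["T"])
def rays(n,px):
    K,D,T=M(n); u=cv2.undistortPoints(np.float64(px).reshape(-1,1,2),K,D)[:,0]
    return T[:3,3],np.c_[u,np.ones(len(u))]@T[:3,:3].T
def proj(n,P):
    K,D,T=M(n); R=T[:3,:3].T
    return cv2.projectPoints(np.float64(P).reshape(-1,1,3),cv2.Rodrigues(R)[0],-R@T[:3,3],K,D)[0][:,0]
def atz(n,px,z):
    o,d=rays(n,px); return (o+d*((z-o[2])/d[:,2])[:,None])
def cloud(n,dep,box=None):
    v,u=np.mgrid[:400,:640]; px=np.c_[u.ravel(),v.ravel()]
    o,d=rays(n,px); P=o+d*dep.reshape(-1,1)
    P[dep.ravel()<=0]=np.nan; return P.reshape(400,640,3)
def tri(a,b):
    o1,d1=rays("top",[a]);o2,d2=rays("side",[b]);d1,d2=d1[0],d2[0]
    s=np.linalg.lstsq(np.c_[d1,-d2],o2-o1,rcond=None)[0]
    p,q=o1+s[0]*d1,o2+s[1]*d2; return (p+q)/2,q-p
E
python3 - <<'E'
from h import *
t=lambda u,v:((u+.5)/4.2-.5+245,(v+.5)/4.2-.5+185)
s=lambda u,v:((u+.5)/5-.5+305,(v+.5)/5-.5+175)
np.set_printoptions(precision=1,suppress=True)
for nm,a,b in [("block c1",t(486,458),s(493,163)),("block c2",t(575,545),s(600,157)),("block c3",t(622,316),s(403,97)),
 ("boreA",t(632,396),s(476,108)),("boreB",t(567,467),s(526,147)),("port",t(403,138),s(150,145)),
 ("pump c front",t(398,252),s(237,157)),("stand c",t(197,490),s(433,335)),("stand c2",t(60,482),s(367,403)),("stand c3",t(67,395),s(275,378)),("plate near top outer",t(80,484),s(378,187))]:
    print(nm,*tri(a,b))
for n in("top","side"):
    C=cloud(n,np.load(n+"0.npy"))
    for nm,z0,z1,c in [("block",52,66,tri(t(600,430),s(500,128))[0]),("stand",43,56,tri(t(197,490),s(433,335))[0]),("pump",52,66,tri(t(403,138),s(150,145))[0]),("tongs",60,140,tri(t(197,490),s(433,335))[0])]:
        m=(C[...,2]>z0)&(C[...,2]<z1)&(np.linalg.norm(C[...,:2]-c[:2],axis=2)<65)
        if m.sum()<10: print(n,nm,"few");continue
        P=C[m]; r=cv2.minAreaRect(np.float32(P[:,:2])); print(n,nm,m.sum(),"zmed",np.median(P[:,2]),np.round(r[0],1),np.round(r[1],1),round(r[2],1))
E
```

```text
block c1 [ 421.4 -359.5   63.6] [ 1.6  0.5 -0.1]
block c2 [ 385.3 -398.5   58.2] [ 3.1  0.8 -0.4]
block c3 [ 482.2 -419.5   59.6] [-0.7 -0.2  0. ]
boreA [ 448.5 -423.5   59.2] [ 1.1  0.3 -0.1]
boreB [ 417.5 -395.4   57.5] [ 1.2  0.3 -0.1]
port [ 560.2 -322.3   58.3] [1.5 0.6 0.1]
pump c front [ 513.7 -318.7   63.4] [9.8 4.  0.2]
stand c [ 404.6 -233.9   48.9] [ 1.4  0.5 -0.1]
stand c2 [ 407.7 -173.9   51.5] [ 2.1  0.7 -0.1]
stand c3 [ 443.9 -176.3   50.5] [-0.8 -0.3 -0. ]
plate near top outer [ 413.2 -190.   124.1] [ 3.3  1.2 -0.1]
top block 1038 zmed 59.62233041132441 [ 432.6 -408.5] [53.  83.9] 46.7
top stand 383 zmed 49.748867242826236 [ 423.2 -204.6] [60.2 36. ] 87.4
top pump 793 zmed 59.73116255562161 [ 558.5 -320. ] [56.  61.2] 49.1
top tongs 222 zmed 123.26677361355564 [ 423.8 -204.8] [36.1 20.5] 87.1
side block 438 zmed 58.25239810050226 [ 433.3 -408.2] [53.7 87.8] 46.4
side stand 370 zmed 49.91441029713013 [ 423.9 -204.6] [63.8 36.4] 86.9
side pump 248 zmed 58.64022021126726 [ 559.8 -319.4] [56.4 62.1] 48.4
side tongs 558 zmed 104.39241093531678 [ 424.  -203.1] [37.5 22.4] 88.9
```

Run:
```python
from h import *
np.set_printoptions(precision=1,suppress=True)
Ct=cloud("top",np.load("top0.npy"));Cs=cloud("side",np.load("side0.npy"))
# bores: holes in the z~60 mask
for nm,c in [("valve",(448.5,-423.7)),("blank",(416.7,-393.3)),("port",(559.5,-321))]:
    m=(np.linalg.norm(Ct[...,:2]-c,axis=2)<200)&(Ct[...,2]>55)&(Ct[...,2]<65)
    uv=proj("top",[(*c,60)])[0]; v,u=np.mgrid[:400,:640]
    near=np.hypot(u-uv[0],v-uv[1])<9.5
    h=(near&~m).astype(np.uint8); k,l,st,ce=cv2.connectedComponentsWithStats(h)
    i=1+np.argmax(st[1:,4]); print(nm,st[i,4],atz("top",[ce[i]],60)[0], "inner zmed",np.nanmedian(Ct[...,2][l==i]))
# height map, 50 mm cells
P=np.r_[Ct.reshape(-1,3),Cs.reshape(-1,3)]; P=P[np.isfinite(P).all(1)]
xs=np.arange(100,850,50); ys=np.arange(700,-551,-50)
print("x\\y",*xs)
for y in ys:
    r=[]
    for x in xs:
        q=P[(abs(P[:,0]-x)<25)&(abs(P[:,1]-y)<25),2]; r.append("%5d"%np.percentile(q,99) if len(q)>5 else "    .")
    print("%5d"%y,*r)
```

```text
valve 158 [ 448.7 -422.8   60. ] inner zmed 22.07914191689099
blank 154 [ 417.2 -392.6   60. ] inner zmed 21.786391075639813
port 147 [ 560.2 -321.4   60. ] inner zmed 19.98625367046884
x\y 100 150 200 250 300 350 400 450 500 550 600 650 700 750 800
  700     .     .     .     .     .     .     .     .     .     .     .     .     .     .     .
  650     .     .     .     .     .     .     .     .     .     .     .     .     .     .     .
  600  -794     .     .     .     .     .     .     .     .     .     .     .     .     .     .
  550  -789  -792  -794     .     .     .     .     .     .     .     .     .     .     .     .
  500  -791  -791  -788  -789     .     .     .     .     .     .     .     .     .     .     .
  450  -789  -797  -790  -789  -790  -792     .     .     .     .     .     .     .     .     .
  400  -790  -791  -791  -791  -790  -792     .     .     .     .     .     .     .     .     .
  350  -789  -789  -791  -790  -789  -543     .     .     .     .     .     .     .     .     .
  300  -725  -789  -790  -790  -792     .     .    91    91    61    59   165     
[... 945 characters left out ...]
   4   257    29    29    48
 -250     .     .     1     3     6     6    51    51     3     3     3     4     3    31    61
 -300     .     0     1     3     8    10     3     3    53    62    62     3     4    40    63
 -350     .     0     2     8    17    12    61    59     6    63    61    34    35     4    60
 -400     0     0    18    20    20    15    62    62    58     3    65    64    35    37    35
 -450     0     4     6    51    51    17    60    62     3     3    64    63    66    38    37
 -500     1     6     6    52    52    19    20     3     3     3     3    68    71    59    52
 -550     2     7     2     3     3    50    45     4   135   136   133    71    87    73    72
```

Positions agree between views: valve bore at about (448.7,-422.8), blank bore at (417.2,-392.6), port at (560.2,-321.4), stand and tongs at about (423.5,-204.7). Before moving, I'll check the nearest tall obstacles.

Run:
```python
from h import *
P=np.r_[cloud("top",np.load("top0.npy")).reshape(-1,3),cloud("side",np.load("side0.npy")).reshape(-1,3)]; P=P[np.isfinite(P).all(1)]
for y in range(100,-360,-30):
    q=P[(abs(P[:,1]-y)<15)&(P[:,0]>300)]
    print(y,[(z,round(np.percentile(q[q[:,2]>z,0],2)) if (q[:,2]>z).sum()>5 else None) for z in (140,200,300,400)])
```

```text
100 [(140, 543), (200, 543), (300, 543), (400, 543)]
70 [(140, 561), (200, 561), (300, 562), (400, 567)]
40 [(140, 559), (200, 559), (300, 559), (400, 566)]
10 [(140, 541), (200, 541), (300, 546), (400, 555)]
-20 [(140, 525), (200, 525), (300, 531), (400, 545)]
-50 [(140, 508), (200, 507), (300, 522), (400, 566)]
-80 [(140, 494), (200, 493), (300, 549), (400, 612)]
-110 [(140, 519), (200, 518), (300, 598), (400, 659)]
-140 [(140, 565), (200, 565), (300, 640), (400, None)]
-170 [(140, 609), (200, 609), (300, None), (400, None)]
-200 [(140, None), (200, None), (300, None), (400, None)]
-230 [(140, None), (200, None), (300, None), (400, None)]
-260 [(140, None), (200, None), (300, None), (400, None)]
-290 [(140, None), (200, None), (300, None), (400, None)]
-320 [(140, 982), (200, 982), (300, 982), (400, 982)]
-350 [(140, 967), (200, 967), (300, 967), (400, 967)]
```

>>> send_rows(targets=[0.26, -0.944, 0, 0, 0, 0.185, 0.7, 0.26, -0.944, 0, 0, 0, 0.185, 0.7, 0.26, -0.944, 0, 0, 0, 0.185, 0.7, 0.26, -0.944, 0, 0, 0, 0.185, 0.7, 0.26, -0.944, 0, 0, 0, 0.185, 0.7, 0.26, -0.944, 0, 0, 0, 0.185, 0.7])

```text
time: 0.6
eef_pos: [329.8, 327.9, 225.5]
orientation: [-3.141, -0.0, 3.092]
force: [0.4, 0.6, 1.0]
finger_gap: 0.709
grasp_force: 0.0
```

>>> send_rows(targets=[0.28, -0.96, 0, 0, 0, 0, 0.7, 0.28, -0.96, 0, 0, 0, 0, 0.7, 0.28, -0.96, 0, 0, 0, 0, 0.7, 0.28, -0.96, 0, 0, 0, 0, 0.7, 0.28, -0.96, 0, 0, 0, 0, 0.7, 0.28, -0.96, 0, 0, 0, 0, 0.7])

```text
time: 1.1
eef_pos: [399.9, 88.1, 225.7]
orientation: [3.141, 0.0, 3.091]
force: [1.6, 0.8, 0.1]
finger_gap: 0.699
grasp_force: 0.0
```

```bash
python3 -c "
from cell import arm
s=arm.state();print(s['qpos'].round(3),s['eef_pos'],s['orientation'],s['time'])"
```

```text
[ 0.055  0.183  2.051  0.     0.907 -1.466] [399.90655042  88.10709584 225.71868489] [3.14148945e+00 1.13376778e-04 3.09148165e+00] 1.1
```

>>> send_rows(targets=[0.04, -0.96, 0, 0, 0, 0, 0.7, 0.04, -0.96, 0, 0, 0, 0, 0.7, 0.04, -0.96, 0, 0, 0, 0, 0.7, 0.04, -0.96, 0, 0, 0, 0, 0.7, 0.04, -0.96, 0, 0, 0, 0, 0.7, 0.04, -0.96, 0, 0, 0, 0, 0.7])

```text
time: 1.6
eef_pos: [409.6, -152.8, 225.7]
orientation: [-3.141, 0.0, 3.09]
force: [-0.4, 0.0, 0.2]
finger_gap: 0.699
grasp_force: 0.0
```

>>> send_rows(targets=[0.06, -0.212, -0.24, 0, 0, 0, 0.7, 0.06, -0.212, -0.24, 0, 0, 0, 0.7, 0.06, -0.212, -0.24, 0, 0, 0, 0.7, 0.06, -0.212, -0.24, 0, 0, 0, 0.7])

```text
time: 1.93
eef_pos: [424.3, -203.4, 164.1]
orientation: [3.139, -0.003, 3.089]
force: [0.2, 0.5, 0.6]
finger_gap: 0.702
grasp_force: 0.0
```

```bash
python3 -c "
from h import *
s=arm.state();print(s['qpos'].round(3),s['eef_pos'],s['joint_vel'].round(3),s['force'])
p,d=arm.camera('top');q,e=arm.camera('side')
cv2.imwrite('pics/pre.png',np.hstack([cv2.resize(p[225:325,235:335],None,fx=4,fy=4,interpolation=2),cv2.resize(q[150:290,310:450],(400,400),interpolation=2)])[:,:,::-1])
s=arm.state();print(s['eef_pos'],s['joint_vel'].round(3))"
```

```text
[-0.588  0.36   1.996  0.     0.79  -2.106] [ 424.28427407 -203.43160528  164.12967845] [ 0.035 -0.06   0.001  0.002  0.022  0.011] [0.19061517 0.50417264 0.57286035]
[ 424.82069804 -202.41264162  166.08768582] [ 0.015 -0.024  0.001  0.001 -0.004 -0.002]
```

View pics/pre.png

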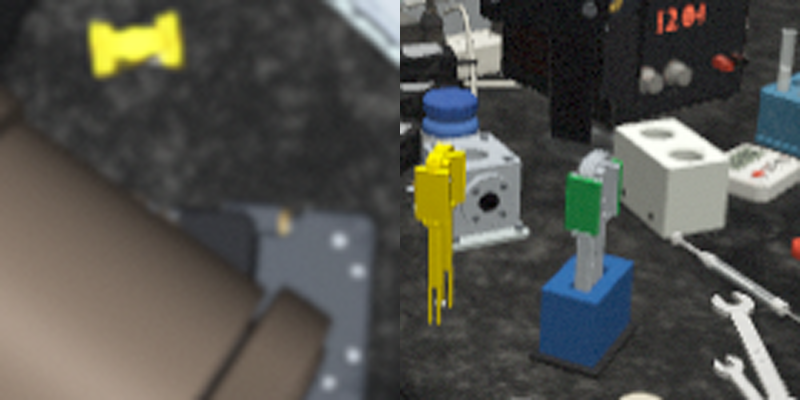

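The left part shows the arm hiding the tongs from the top camera. The right part shows the tongs undisturbed at (595,200), with the fingers above and behind them. I'll lower and take hold, half squeezed.

>>> send_rows(targets=[-0.005, -0.007, -0.09, 0, 0, 0, 0.7, -0.005, -0.007, -0.16, 0, 0, 0, 0.7, -0.005, -0.007, -0.23, 0, 0, 0, 0.7, -0.005, -0.007, -0.275, 0, 0, 0, 0.7, -0.005, -0.007, -0.275, 0, 0, 0, 0.6, -0.005, -0.007, -0.275, 0, 0, 0, 0.45, -0.005, -0.007, -0.275, 0, 0, 0, 0.37, -0.005, -0.007, -0.275, 0, 0, 0, 0.32, -0.005, -0.007, -0.275, 0, 0, 0, 0.316, -0.005, -0.007, -0.275, 0, 0, 0, 0.316])

```text
time: 2.87
eef_pos: [423.9, -204.8, 97.6]
orientation: [-3.141, 0.001, 3.091]
force: [0.5, -0.9, 2.8]
finger_gap: 0.348
grasp_force: 5.6
```

>>> send_rows(targets=[0, 0, 0, 0, 0, 0, 0.316, 0, 0, 0, 0, 0, 0, 0.316, 0, 0, 0, 0, 0, 0, 0.316])

```text
time: 3.12
eef_pos: [424.0, -204.9, 97.3]
orientation: [-3.141, 0.001, 3.091]
force: [0.2, 0.7, 6.2]
finger_gap: 0.32
grasp_force: 7.0
```

>>> send_rows(targets=[0, 0, 0.06, 0, 0, 0, 0.316, 0, 0, 0.16, 0, 0, 0, 0.316, 0, 0, 0.28, 0, 0, 0, 0.316, 0, 0, 0.4, 0, 0, 0, 0.316, 0, 0, 0.4, 0, 0, 0, 0.316])

```text
time: 3.53
eef_pos: [425.1, -205.6, 201.4]
orientation: [-3.138, 0.006, 3.091]
force: [0.5, -0.6, -0.2]
finger_gap: 0.315
grasp_force: 5.7
```

>>> send_rows(targets=[0.1, -0.872, 0, 0, 0, 0, 0.316, 0.1, -0.872, 0, 0, 0, 0, 0.316, 0.1, -0.872, 0, 0, 0, 0, 0.316, 0.1, -0.872, 0, 0, 0, 0, 0.316, 0.1, -0.872, -0.06, 0, 0, 0, 0.316, 0.1, -0.872, -0.108, 0, 0, 0, 0.316, 0.1, -0.872, -0.108, 0, 0, 0, 0.316, 0.1, -0.872, -0.108, 0, 0, 0, 0.316])

```text
time: 4.2
eef_pos: [447.9, -422.3, 168.2]
orientation: [3.139, -0.002, 3.09]
force: [0.4, 0.6, -0.6]
finger_gap: 0.317
grasp_force: 5.7
```

Run:
```python
from h import *
s=arm.state();print(s['eef_pos'],s['orientation'],s['qpos'].round(2),s['finger_gap'],s['joint_vel'].round(3))
p,d=arm.camera('top');q,e=arm.camera('side');np.save('t1.npy',d);np.save('s1.npy',e);cv2.imwrite('pics/t1f.png',p[:,:,::-1]);cv2.imwrite('pics/s1f.png',q[:,:,::-1])
x,y,z=arm.state()['eef_pos'];print(x,y,z)
print('pred tip mid',proj('top',[(x,y,z-87)]),proj('side',[(x,y,z-87),(x,y,z+8)]),'bore',proj('top',[(448.7,-422.8,60)]),proj('side',[(448.7,-422.8,60)]))
cv2.imwrite('pics/m1.png',np.hstack([cv2.resize(p[220:320,340:440],None,fx=4,fy=4,interpolation=2),cv2.resize(q[130:230,360:460],None,fx=4,fy=4,interpolation=2)])[:,:,::-1])
```

```text
[ 447.92735434 -422.32567057  168.20598015] [ 3.13884067e+00 -2.29713282e-03  3.09004722e+00] [-0.86  0.54  1.64  0.    0.96 -2.38] 0.31690456107647497 [ 0.025 -0.042  0.004  0.001  0.01   0.004]
448.6627414275248 -421.60420099134296 170.05933826850872
pred tip mid [[395.98221298 278.93362966]] [[400.50107021 186.4532136 ]
 [403.62821404 144.5087646 ]] bore [[394.65266096 278.49049896]] [[399.90225479 195.96970852]]
```

View pics/m1.png

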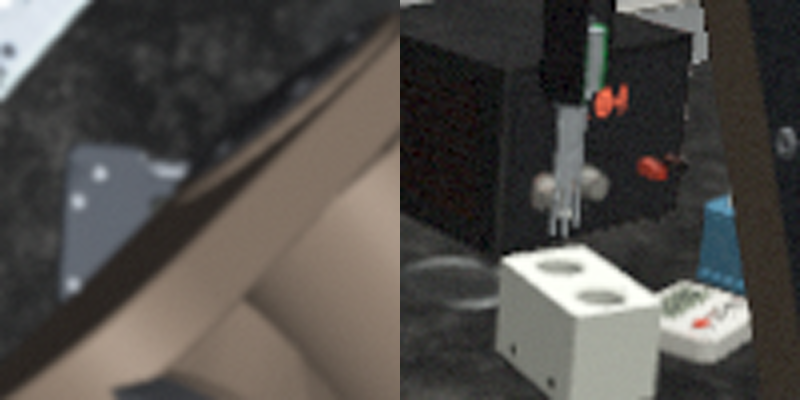

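The tips hang at right-crop (565,232), directly over the far (valve) bore at (561,268), within about 1 mm; the top view is blocked by the arm. I'll enter the bore gently.

>>> send_rows(targets=[0, 0, -0.05, 0, 0, 0, 0.316, 0, 0, -0.075, 0, 0, 0, 0.316, 0, 0, -0.1, 0, 0, 0, 0.316, 0, 0, -0.12, 0, 0, 0, 0.316, 0, 0, -0.14, 0, 0, 0, 0.316, 0, 0, -0.14, 0, 0, 0, 0.316])

```text
time: 4.8
eef_pos: [448.5, -422.3, 134.2]
orientation: [3.141, -0.001, 3.091]
force: [0.6, 0.4, -1.8]
finger_gap: 0.315
grasp_force: 5.7
```

>>> send_rows(targets=[0, 0, -0.03, 0, 0, 0, 0.316, 0, 0, -0.05, 0, 0, 0, 0.316, 0, 0, -0.06, 0, 0, 0, 0.316, 0, 0, -0.068, 0, 0, 0, 0.316, 0, 0, -0.076, 0, 0, 0, 0.316, 0, 0, -0.076, 0, 0, 0, 0.316])

```text
time: 5.3
eef_pos: [448.6, -422.6, 115.6]
orientation: [3.141, -0.0, 3.091]
force: [0.3, 0.0, -1.3]
finger_gap: 0.316
grasp_force: 5.7
```

>>> send_rows(targets=[0, 0, -0.005, 0, 0, 0, 0.316, 0, 0, -0.01, 0, 0, 0, 0.316, 0, 0, -0.014, 0, 0, 0, 0.316, 0, 0, -0.018, 0, 0, 0, 0.316, 0, 0, -0.02, 0, 0, 0, 0.316, 0, 0, -0.02, 0, 0, 0, 0.316])

```text
time: 5.8
eef_pos: [449.0, -423.0, 111.5]
orientation: [-3.141, 0.001, 3.091]
force: [-0.6, 0.8, 5.1]
finger_gap: 0.317
grasp_force: 5.7
```

>>> send_rows(targets=[0, 0, 0, 0, 0, 0, 0.28, 0, 0, 0, 0, 0, 0, 0.24, 0, 0, 0, 0, 0, 0, 0.2, 0, 0, 0, 0, 0, 0, 0.1, 0, 0, 0, 0, 0, 0, 0.0, 0, 0, 0, 0, 0, 0, 0.0])

```text
time: 6.3
eef_pos: [448.9, -423.1, 111.6]
orientation: [-3.141, 0.001, 3.091]
force: [-0.1, 0.0, 6.5]
finger_gap: 0.218
grasp_force: 30.0
```

>>> send_rows(targets=[0, 0, 0.004, 0, 0, 0, 0, 0, 0, 0.008, 0, 0, 0, 0, 0, 0, 0.012, 0, 0, 0, 0])

```text
time: 6.55
eef_pos: [448.6, -422.5, 113.5]
orientation: [3.141, -0.001, 3.091]
force: [-0.3, -0.7, -3.7]
finger_gap: 0.213
grasp_force: 30.0
```

>>> send_rows(targets=[0, 0, 0.008, 0, 0, 0, 0, 0, 0, 0.016, 0, 0, 0, 0, 0, 0, 0.024, 0, 0, 0, 0, 0, 0, 0.036, 0, 0, 0, 0])

```text
time: 6.88
eef_pos: [448.7, -422.5, 123.1]
orientation: [3.141, -0.0, 3.091]
force: [-0.4, 0.3, -0.6]
finger_gap: 0.217
grasp_force: 30.0
```

>>> send_rows(targets=[0, 0, 0.06, 0, 0, 0, 0, 0, 0, 0.13, 0, 0, 0, 0, 0, 0, 0.2, 0, 0, 0, 0, 0, 0, 0.268, 0, 0, 0, 0, 0, 0, 0.268, 0, 0, 0, 0, 0, 0, 0.268, 0, 0, 0, 0])

```text
time: 7.38
eef_pos: [448.8, -422.7, 190.6]
orientation: [-3.141, 0.001, 3.091]
force: [-0.5, 0.5, -1.3]
finger_gap: 0.214
grasp_force: 30.0
```

Run:
```python
from h import *
q,e=arm.camera('side');x,y,z=arm.state()['eef_pos'];print(x,y,z,arm.state()['finger_gap'])
print(proj('side',[(x,y,z-87),(x,y,z-101)]))
cv2.imwrite('pics/m2.png',cv2.resize(q[120:210,360:450],None,fx=6.5,fy=6.5,interpolation=2)[:,:,::-1])
```

```text
448.5379360440511 -422.42362527237094 189.559032291049 0.21518786285698896
[[401.30227141 177.99749704]
 [400.84594279 184.00197469]]
```

View pics/m2.png

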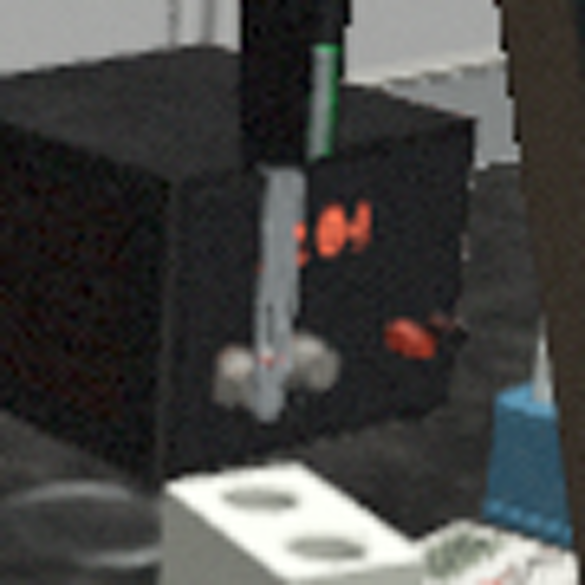

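The red valve top is visible between the prongs at (268,358), with the foot at (265,420), matching the prediction for an upright, fully seated valve. I'll carry it to the port.

>>> send_rows(targets=[0.446, 0.405, 0, 0, 0, 0, 0, 0.446, 0.405, 0, 0, 0, 0, 0, 0.446, 0.405, 0, 0, 0, 0, 0, 0.446, 0.405, 0, 0, 0, 0, 0, 0.446, 0.405, -0.04, 0, 0, 0, 0, 0.446, 0.405, -0.08, 0, 0, 0, 0, 0.446, 0.405, -0.08, 0, 0, 0, 0, 0.446, 0.405, -0.08, 0, 0, 0, 0])

```text
time: 8.1
eef_pos: [559.1, -321.9, 168.5]
orientation: [3.14, -0.002, 3.09]
force: [0.3, 0.3, -0.4]
finger_gap: 0.216
grasp_force: 30.0
```

Run:
```python
from h import *
q,e=arm.camera('side');p,d=arm.camera('top');x,y,z=arm.state()['eef_pos'];print(x,y,z,arm.state()['force'],arm.state()['finger_gap'])
print(proj('side',[(x,y,z-87),(x,y,z-101),(560.2,-321.4,60)]),proj('top',[(x,y,z-95),(560.2,-321.4,60)]))
cv2.imwrite('pics/m3.png',np.hstack([cv2.resize(q[150:240,300:390],(400,400),interpolation=2),cv2.resize(p[170:270,290:390],(400,400),interpolation=2)])[:,:,::-1])
```

```text
559.4921669665712 -322.3601525693948 169.80134972403215 [ 0.45041303  0.41622989 -0.72224369] 0.21543459963907283
[[335.45526756 193.04041099]
 [335.36913015 199.15500196]
 [334.82053431 203.06113048]] [[340.83959238 216.68415006]
 [339.94786106 217.00946986]]
```

View pics/m3.png

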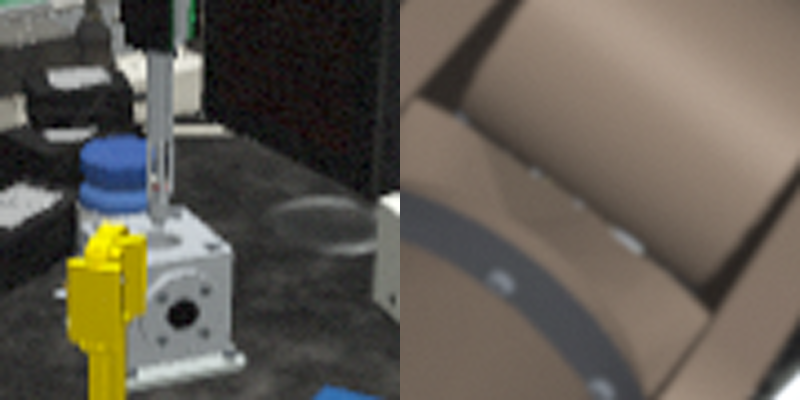

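The left part shows the valve foot at (159,222) directly over the port mouth at about (158,238); the top view is blocked. I'll lower into the bore.

>>> send_rows(targets=[0, 0, -0.04, 0, 0, 0, 0, 0, 0, -0.08, 0, 0, 0, 0, 0, 0, -0.12, 0, 0, 0, 0, 0, 0, -0.15, 0, 0, 0, 0, 0, 0, -0.172, 0, 0, 0, 0, 0, 0, -0.172, 0, 0, 0, 0])

```text
time: 8.7
eef_pos: [559.7, -321.1, 125.2]
orientation: [3.14, -0.002, 3.091]
force: [0.7, 0.3, -1.1]
finger_gap: 0.218
grasp_force: 30.0
```

>>> send_rows(targets=[0, 0, -0.008, 0, 0, 0, 0, 0, 0, -0.016, 0, 0, 0, 0, 0, 0, -0.024, 0, 0, 0, 0, 0, 0, -0.028, 0, 0, 0, 0, 0, 0, -0.028, 0, 0, 0, 0])

```text
time: 9.12
eef_pos: [560.2, -321.4, 119.9]
orientation: [3.142, 0.0, 3.091]
force: [0.5, 0.7, -0.4]
finger_gap: 0.215
grasp_force: 30.0
```

>>> send_rows(targets=[0, 0, -0.004, 0, 0, 0, 0, 0, 0, -0.008, 0, 0, 0, 0, 0, 0, -0.012, 0, 0, 0, 0, 0, 0, -0.012, 0, 0, 0, 0])

```text
time: 9.45
eef_pos: [560.3, -321.5, 117.0]
orientation: [-3.141, 0.0, 3.091]
force: [-0.2, 0.7, 1.2]
finger_gap: 0.212
grasp_force: 30.0
```

>>> send_rows(targets=[0, 0, -0.004, 0, 0, 0, 0, 0, 0, -0.008, 0, 0, 0, 0, 0, 0, -0.008, 0, 0, 0, 0])

```text
time: 9.7
eef_pos: [560.2, -321.4, 114.6]
orientation: [3.141, -0.0, 3.091]
force: [1.1, -0.2, -3.1]
finger_gap: 0.217
grasp_force: 30.0
```

>>> send_rows(targets=[0, 0, -0.002, 0, 0, 0, 0, 0, 0, -0.004, 0, 0, 0, 0, 0, 0, -0.004, 0, 0, 0, 0, 0, 0, -0.004, 0, 0, 0, 0])

```text
time: 10.03
eef_pos: [560.1, -321.4, 113.7]
orientation: [3.141, -0.0, 3.091]
force: [0.7, -0.7, -0.9]
finger_gap: 0.214
grasp_force: 30.0
```

>>> send_rows(targets=[0, 0, -0.002, 0, 0, 0, 0, 0, 0, -0.004, 0, 0, 0, 0, 0, 0, -0.004, 0, 0, 0, 0, 0, 0, -0.004, 0, 0, 0, 0])

```text
time: 10.37
eef_pos: [560.2, -321.4, 112.9]
orientation: [3.142, 0.0, 3.091]
force: [-0.3, -0.6, 0.2]
finger_gap: 0.219
grasp_force: 30.0
```

>>> send_rows(targets=[0, 0, -0.002, 0, 0, 0, 0, 0, 0, -0.004, 0, 0, 0, 0, 0, 0, -0.004, 0, 0, 0, 0, 0, 0, -0.004, 0, 0, 0, 0])

```text
time: 10.7
eef_pos: [560.5, -321.5, 112.7]
orientation: [-3.141, 0.001, 3.091]
force: [-0.1, 0.5, 6.7]
finger_gap: 0.214
grasp_force: 30.0
```

>>> send_rows(targets=[0, 0, -0.002, 0, 0, 0, 0, 0, 0, -0.002, 0, 0, 0, 0, 0, 0, -0.002, 0, 0, 0, 0])

```text
time: 10.95
eef_pos: [560.6, -321.7, 112.6]
orientation: [-3.141, 0.001, 3.091]
force: [-0.5, 0.7, 11.0]
finger_gap: 0.218
grasp_force: 30.0
```

>>> send_rows(targets=[0.003, 0, 0, 0, 0, 0, 0, 0, 0.003, 0, 0, 0, 0, 0, -0.003, 0, 0, 0, 0, 0, 0, 0, -0.003, 0, 0, 0, 0, 0, 0, 0, 0, 0, 0, 0, 0, 0, 0, 0, 0, 0, 0, 0])

```text
time: 11.45
eef_pos: [560.6, -321.7, 112.6]
orientation: [-3.141, 0.002, 3.091]
force: [-1.1, 0.6, 10.3]
finger_gap: 0.218
grasp_force: 30.0
```

>>> send_rows(targets=[0, 0, -0.0016, 0, 0, 0, 0, 0, 0, -0.0016, 0, 0, 0, 0, 0, 0, -0.0016, 0, 0, 0, 0])

```text
time: 11.7
eef_pos: [560.7, -321.8, 112.6]
orientation: [-3.14, 0.002, 3.091]
force: [-0.7, 0.6, 13.1]
finger_gap: 0.217
grasp_force: 30.0
```

>>> send_rows(targets=[0, 0, -0.0005, 0, 0, 0, 0, 0, 0, -0.0005, 0, 0, 0, 0, 0, 0, -0.0005, 0, 0, 0, 0, 0, 0, -0.0005, 0, 0, 0, 0, 0, 0, -0.0005, 0, 0, 0, 0, 0, 0, -0.0005, 0, 0, 0, 0, 0, 0, -0.0005, 0, 0, 0, 0, 0, 0, -0.0005, 0, 0, 0, 0, 0, 0, -0.0005, 0, 0, 0, 0])

```text
time: 12.45
eef_pos: [560.7, -321.8, 112.5]
orientation: [-3.14, 0.002, 3.091]
force: [-0.3, 1.0, 13.4]
finger_gap: 0.217
grasp_force: 30.0
```

>>> send_rows(targets=[0, 0, -0.0005, 0, 0, 0, 0, 0, 0, -0.0005, 0, 0, 0, 0, 0, 0, -0.0005, 0, 0, 0, 0, 0, 0, -0.0005, 0, 0, 0, 0, 0, 0, -0.0005, 0, 0, 0, 0, 0, 0, -0.0005, 0, 0, 0, 0, 0, 0, -0.0005, 0, 0, 0, 0, 0, 0, -0.0005, 0, 0, 0, 0])

```text
time: 13.12
eef_pos: [560.8, -321.8, 112.5]
orientation: [-3.14, 0.002, 3.091]
force: [-1.9, 1.2, 14.4]
finger_gap: 0.217
grasp_force: 30.0
```

>>> send_rows(targets=[0, 0, 0.004, 0, 0, 0, 0, 0, 0, 0.004, 0, 0, 0, 0, 0, 0, 0.004, 0, 0, 0, 0.316, 0, 0, 0.004, 0, 0, 0, 0.316, 0, 0, 0.004, 0, 0, 0, 0.316, 0, 0, 0.004, 0, 0, 0, 0.316, 0, 0, 0.004, 0, 0, 0, 0.316])

```text
time: 13.7
eef_pos: [560.5, -321.6, 112.6]
orientation: [-3.141, 0.001, 3.091]
force: [0.8, 0.3, 8.4]
finger_gap: 0.316
grasp_force: 5.7
```

Rod still rests on the valve; now withdraw slowly.

>>> send_rows(targets=[0, 0, 0.008, 0, 0, 0, 0.316, 0, 0, 0.02, 0, 0, 0, 0.316, 0, 0, 0.036, 0, 0, 0, 0.316, 0, 0, 0.06, 0, 0, 0, 0.316])

```text
time: 14.03
eef_pos: [559.9, -321.3, 126.6]
orientation: [3.141, -0.001, 3.091]
force: [-0.2, -0.2, -0.5]
finger_gap: 0.313
grasp_force: 5.7
```

>>> send_rows(targets=[0, 0, 0.1, 0, 0, 0, 0.316, 0, 0, 0.2, 0, 0, 0, 0.316, 0, 0, 0.293, 0, 0, 0, 0.316, 0, 0, 0.293, 0, 0, 0, 0.316, -0.546, 0.467, 0.293, 0, 0, 0, 0.316, -0.546, 0.467, 0.293, 0, 0, 0, 0.316, -0.546, 0.467, 0.293, 0, 0, 0, 0.316, -0.546, 0.467, 0.293, 0, 0, 0, 0.316, -0.546, 0.467, 0.293, 0, 0, 0, 0.316, -0.546, 0.467, 0.293, 0, 0, 0, 0.316])

```text
time: 14.87
eef_pos: [421.4, -202.6, 200.3]
orientation: [3.141, -0.001, 3.092]
force: [0.4, -0.7, -0.0]
finger_gap: 0.315
grasp_force: 5.7
```

Run:
```python
from h import *
q,e=arm.camera('side');p,d=arm.camera('top');x,y,z=arm.state()['eef_pos'];print(x,y,z,arm.state()['force'],arm.state()['finger_gap'])
print(proj('side',[(x,y,z-87),(423.5,-204.7,50)]),proj('top',[(560.2,-321.4,60)]))
cv2.imwrite('pics/m4.png',np.hstack([cv2.resize(q[170:280,320:430],(400,400),interpolation=2),cv2.resize(p[185:265,300:380],(400,400),interpolation=2)])[:,:,::-1])
C=cloud('top',d);v,u=np.mgrid[:400,:640];a=proj('top',[(560.2,-321.4,32)])[0]
red=(p[...,0].astype(int)-p[...,1]>40)&(np.hypot(u-a[0],v-a[1])<10);print(a,red.sum(),C[red].mean(0) if red.any() else None)
```

```text
424.2310813966515 -205.01138263972481 200.44091142256337 [ 0.18609464  0.2823606  -0.50521218] 0.3148974482589395
[[377.76272179 213.17554628]
 [376.18377167 245.86779504]] [[339.94786106 217.00946986]]
[339.27659194 218.30838698] 22 [ 560.64026445 -322.61049634   32.01034858]
```

View pics/m4.png

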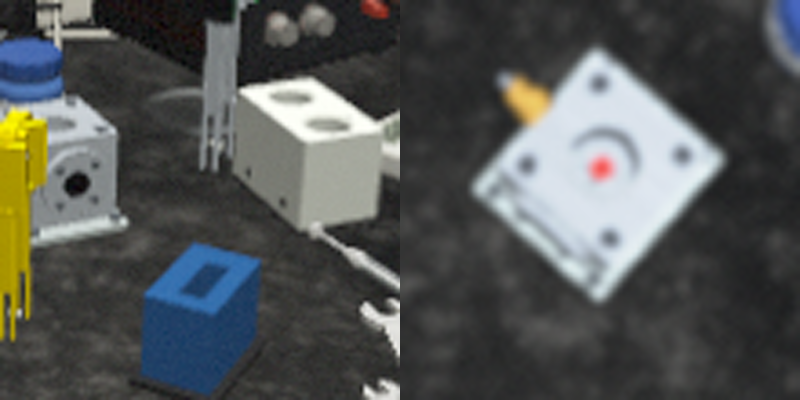

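The left part shows the tongs at (215,165) hanging over the empty well at (210,278), with the offset consistent with straight above. The right part shows the red valve centred in the port at (600,168), its top measured at z≈32. Lowering now.

>>> send_rows(targets=[0, 0, -0.1, 0, 0, 0, 0.316, 0, 0, -0.2, 0, 0, 0, 0.316, 0, 0, -0.24, 0, 0, 0, 0.316, 0, 0, -0.26, 0, 0, 0, 0.316, 0, 0, -0.28, 0, 0, 0, 0.316, 0, 0, -0.3, 0, 0, 0, 0.316])

```text
time: 15.47
eef_pos: [424.5, -205.3, 124.8]
orientation: [-3.141, 0.001, 3.091]
force: [0.2, -0.3, -0.6]
finger_gap: 0.317
grasp_force: 5.7
```

In the well (12 mm deep), no contact. Continue.

>>> send_rows(targets=[0, 0, -0.03, 0, 0, 0, 0.316, 0, 0, -0.06, 0, 0, 0, 0.316, 0, 0, -0.085, 0, 0, 0, 0.316, 0, 0, -0.095, 0, 0, 0, 0.316, 0, 0, -0.103, 0, 0, 0, 0.316, 0, 0, -0.107, 0, 0, 0, 0.316, 0, 0, -0.107, 0, 0, 0, 0.316])

```text
time: 16.05
eef_pos: [423.7, -204.7, 98.2]
orientation: [3.142, 0.0, 3.091]
force: [0.5, -0.2, -0.7]
finger_gap: 0.315
grasp_force: 5.7
```

>>> send_rows(targets=[0, 0, -0.003, 0, 0, 0, 0.316, 0, 0, -0.006, 0, 0, 0, 0.316, 0, 0, -0.006, 0, 0, 0, 0.316, 0, 0, -0.006, 0, 0, 0, 0.316])

```text
time: 16.38
eef_pos: [424.0, -204.8, 97.2]
orientation: [-3.141, 0.001, 3.091]
force: [-0.1, 1.3, 4.7]
finger_gap: 0.316
grasp_force: 5.7
```

>>> send_rows(targets=[0, 0, 0.001, 0, 0, 0, 0.36, 0, 0, 0.001, 0, 0, 0, 0.4, 0, 0, 0.001, 0, 0, 0, 0.5, 0, 0, 0.001, 0, 0, 0, 0.7, 0, 0, 0.001, 0, 0, 0, 0.7, 0, 0, 0.04, 0, 0, 0, 0.7, 0, 0, 0.14, 0, 0, 0, 0.7, 0, 0, 0.28, 0, 0, 0, 0.7, 0, 0, 0.4, 0, 0, 0, 0.7, 0, 0, 0.4, 0, 0, 0, 0.7])

```text
time: 17.22
eef_pos: [425.2, -205.6, 201.4]
orientation: [-3.138, 0.006, 3.091]
force: [-0.2, 0.3, 0.3]
finger_gap: 0.694
grasp_force: 0.0
```

Run:
```python
from h import *
q,e=arm.camera('side');C=cloud('side',e);s=arm.state();print(s['eef_pos'],s['force'],s['finger_gap'])
m=(C[...,2]>60)&(C[...,2]<140)&(np.linalg.norm(C[...,:2]-(424,-205),axis=2)<35);P=C[m];r=cv2.minAreaRect(np.float32(P[:,:2]));print(r,np.percentile(P[:,2],99))
cv2.imwrite('pics/m5.png',cv2.resize(q[170:280,320:430],(400,400),interpolation=2)[:,:,::-1])
```

```text
[ 424.50207326 -205.16927947  198.95555183] [ 0.46924216  0.59634922 -0.36165934] 0.6995598553625966
((424.46435546875, -204.5050048828125), (38.931026458740234, 23.121376037597656), 87.8936767578125) 129.57241304413063
```

View pics/m5.png

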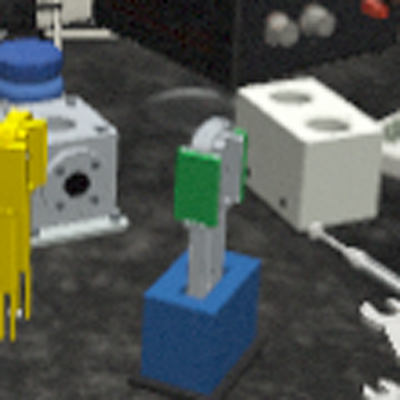

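The picture shows the tongs upright in the well at (208,240), as at the start, with the gripper clear above. Handing in.

```bash
python3 -c "
from cell import arm
print(arm.hand_in())"
```

```text
the job is handed in; nothing more can be done
None
```

I pushed the valve home in the pump-head port and settled it at about 15 N, left the black plug in its pocket, stood the tongs back in their blue stand, and handed the job in at about 17 s; the verdict was not shown.

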